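# File a board in the rack slot that fits its thickness

### The job

Pick up the square wooden board that stands on edge on the bench and slide it down, standing on edge, into the rack slot that fits its thickness: not the narrow slot, which it cannot enter, nor the wide one, in which it would be loose. Leave it let go, resting on the slot's floor and about centred along the slot.

Things in the scene. Friction and masses are not known exactly. Their poses are not given: they have to be found in the camera images.
- board_centre (a point): Centre of the plain wooden board, 110 x 105 mm and 26 mm thick, standing free on a narrow edge on the bench (no other board stands on edge). At the start it is 105 mm high and 110 mm long. This point is at mid height (52.5 mm up), mid length and mid thickness. Its x axis runs along the 110 mm length (level), its y axis points up at the start, its z axis is level, across the thickness. Weighs about 0.19 kg; grasp it across the thickness near its top edge.
- middle_slot_floor (a point): The slot that fits: 38 mm wide, in one of the three slotted wooden holders (each 110 mm long, 100 mm wide, 53 mm high, touching side by side in a random order on a fixed 12 mm base board; nothing moves). The point is the centre of the slot's floor, 20 mm above the bench; the slot's walls rise 45 mm above it, the top 8 mm flaring at 45 degrees to a 54 mm mouth. Its x axis runs along the slot (110 mm, open at both ends), y across it, z up.
- narrow_slot_floor (a point): Wrong slot: 14 mm wide (20 mm at the mouth), in a holder of the same outer size. Centre of its floor, same height and axes as the middle slot's.
- wide_slot_floor (a point): Wrong slot: 66 mm wide (82 mm at the mouth), in a holder of the same outer size. Centre of its floor, same height and axes as the middle slot's.
Not all that is in view belongs to the job. There is more than one size of the part that bears board_centre; the job needs the largest.

How it is judged:
By the outcome, as a careful person would: the job done as asked, in the order asked, and still so for the second after the job is handed in, with the robot touching nothing.
It also fails if it takes over 35 s, if anything falls off the work surface, if the arm or the gripper's body presses on something with over 40 N, if the wrist force passes 120 N, or if a joint passes its speed limit or range.

### The arm

A 6-joint arm with a two-finger parallel gripper is mounted at the origin on a cart in front of the work surface, level with it; the furniture and walls round the work are solid. World frame = base frame: x ahead of the robot, y to its left, z up, the work surface at z = 0. Lengths are in m, angles in rad, forces in N, time in s.
With the tool pointing down it reaches from about 0.425 to 0.95 m from the base axis. Payload 3.5 kg.
Tool frame: the origin (TCP) lies on the centre line of the jaws, within the pads' length; the fingertips stand 17 mm ahead of it and the grasp point (between the pads) lies 2 mm behind it; z points along the fingers, y is the line along which they close (so a half turn about z gives the same grasp; the last joint's range is limited). The gripper opens to 85 mm and grips with 20 to 120 N. Pads are 22 mm wide; open, the fingers measure 114 mm over their backs; the gripper's body (76 mm by 85 mm) begins 54 mm behind the grasp point. The pads swing forward as they close: fully open they stand 13 mm farther back than shut.
Start: joints at [1.182, 0.286, 1.577, -0, 1.279, -0.15], TCP at [0.16, 0.656, 0.211] pointing down, gripper open.
Joint ranges: [-2.77, 2.77], [-0.9, 2.22], [0.21, 2.48], [-1.53, 4.67], [0.24, 2.81], [-2.84, 2.84]. Speed limits (rad/s): [2.79, 2.79, 3.14, 3.14, 3.14, 3.14].

### API

Orientations are given as a unit quaternion [x, y, z, w].
In Python, from plant import ctrl gives the robot as it stands. The module is installed in compiled form; this text tells all that it offers.
- The arm moves only by the tool drive_tool, never from a script. Its argument "moves" is a list of rows, each a list of 3 entries, a list of its own where there are three numbers: the turn, a rotation vector about the tool's x, y, z in rad, then the shift along the tool's x, y, z in m, then the finger opening in m, from 0 to 0.0854. A call has 1 to 5 rows; each row shifts and turns the commanded pose from where the row before left it, along the tool's axes as they then stand; what a row does not reach is not made up. A row lasts 1/8 s, in which the tool goes at most 62.5 mm and 10.7 degrees, less where a joint would pass 70% of its speed; a pose out of reach is approached as far as the arm can. A call with a gripper value outside its range is refused whole. The fingers move at their own pace and stop on an object; "grip_force" is the grip in N (left out, the last holds). Time passes only in rows, so rows that do not move let the fingers close. It gives the time, the measured TCP pose, the force, the opening and the grip force at its end, in the units of the state.
- ctrl.get_state(): the state, without advancing time (a new reading comes with each control period).
- ctrl.read_camera(name): name is "scene" or "side" or "wrist"; returns a dict with "image" (384x512x3 uint8, red, green, blue), "fx", "fy", "cx", "cy" (pixels), "R" (3x3) and "t" (3): a world point X has camera coordinates R X + t. Camera axes: x right, y down, z forward; pixel columns grow to the right and rows downward; lengths in m; the calibration is good to about 2 mm. A picture is of the moment at which its call begins. There is no depth.
- ctrl.sign_off(): hands the job in; it is judged then, once.
The state is a dict: "time": time; "qpos": joint angles; "dq": joint speeds; "joint_efforts": joint torques, N m; "eef_pos": TCP position; "tcp_rot": TCP orientation; "contact_force": force on the tool from outside, world axes, zero at the start; "wrist_torque": the same for the moment, N m; "opening": opening from 0.0 (shut) to 1.0 (fully open); "finger_force": force on a finger pad.
Only numpy, scipy, OpenCV 4.12 (cv2) and the standard library are available. Lean on these libraries where they do the work, as an engineer would, in place of code of your own. Each camera call takes 0.05 s, during which the arm holds its last target. There are 200 camera calls.

## Working session

There is one attempt and no reset: what is moved stays moved. The work goes in short steps, Python scripts to look and compute and a tool call to move; the robot and the scene stay as the last step left them, time stands still between calls to the robot, and variables do not carry over. Pictures are saved under pics/ and viewed, at most 10 in all, crops included, and the job is handed in when it is done.

Besides the shell and the picture viewer there is one more tool, called after "Emit:" as name([rows], argument=value, ...), one row to a line, values as JSON. drive_tool: Moves the arm, as the interface text tells. Its arguments: {"type":"object","properties":{"moves":{"type":"array","items":{"type":"array"}},"grip_force":{"type":"number"}},"required":["moves"]}

```bash
mkdir -p pics; cat > h.py <<'E'
import numpy as np, cv2, json
from plant import ctrl
from scipy.spatial.transform import Rotation as Ro
def snap(n,f):
    c=ctrl.read_camera(n); cv2.imwrite(f,c["image"][:,:,::-1]); 
    np.savez(f.replace('.png','.npz'),**c); return c
def ray(c,u,v):
    d=c["R"].T@np.array([(u-c["cx"])/c["fx"],(v-c["cy"])/c["fy"],1]); return -c["R"].T@c["t"],d
def onz(c,u,v,z):
    o,d=ray(c,u,v); return o+d*(z-o[2])/d[2]
def proj(c,X):
    p=c["R"]@np.array(X)+c["t"]; return p[:2]/p[2]*[c["fx"],c["fy"]]+[c["cx"],c["cy"]]
E
python3 - <<'E'
from h import *
a=snap("scene","pics/a.png");b=snap("side","pics/b.png")
for c in(a,b): print(c["fx"],c["cx"],c["cy"],-c["R"].T@c["t"])
im=np.hstack([a["image"],b["image"]])[:,:,::-1]
cv2.imwrite("pics/ab.png",cv2.resize(np.vstack([a["image"],b["image"]])[:,:,::-1],None,fx=.78,fy=.78))
print(ctrl.get_state())
E
```

```text
468.56417435231685 264.5521142088399 194.39344113791137 [-0.39645518 -0.30818306  1.03998265]
440.48293243652864 250.70416178710929 204.00882628804115 [-0.11012571 -0.09618731  1.23245958]
{'time': 0.1, 'qpos': array([ 1.18199632e+00,  2.87113604e-01,  1.57806396e+00,  1.97290212e-05,
        1.27861272e+00, -1.50004427e-01]), 'dq': array([ 0.00162194,  0.0002402 , -0.00323858,  0.00093537, -0.00260408,
       -0.00183558]), 'joint_efforts': array([ 5.33941093e-04, -4.07296264e+01, -2.93699723e+01, -1.62738920e-04,
        3.45740147e-03, -1.89827887e-06]), 'eef_pos': array([0.15937788, 0.65524134, 0.20984314]), 'tcp_rot': array([ 1.19117065e-01,  9.92879609e-01, -1.05666652e-03, -3.01557791e-04]), 'contact_force': array([0.41043595, 0.02235138, 0.19570546]), 'wrist_torque': array([-0.01239969,  0.03202277, -0.05682594]), 'finger_force': 0.0, 'opening': 1.0015487687237903}
```

View pics/ab.png

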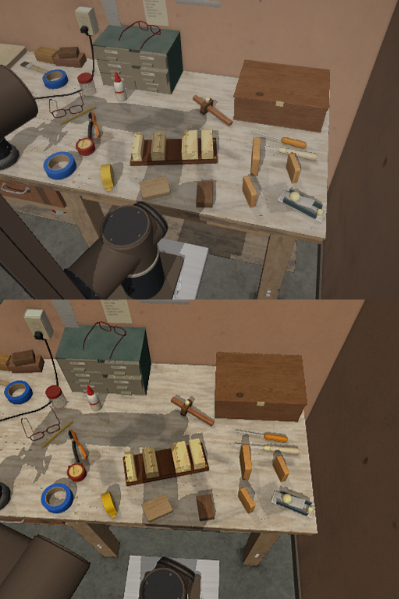

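The rack is near (225,190) in the scene view. Three orange boards stand at the right, near scene (328,198), (322,245) and (377,212). I'll enlarge to tell them apart.

```bash
python3 - <<'E'
import cv2,numpy as np
a=cv2.imread("pics/a.png");b=cv2.imread("pics/b.png")
A=a[150:290,150:430];B=b[160:290,140:420]
f=2.85
cv2.imwrite("pics/crop1.png",cv2.resize(A,None,fx=f,fy=f,interpolation=cv2.INTER_CUBIC)[:400,:800])
cv2.imwrite("pics/crop2.png",cv2.resize(B,None,fx=f,fy=f,interpolation=cv2.INTER_CUBIC)[:400,:800])
E
```

```text
(no output)
```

View pics/crop1.png

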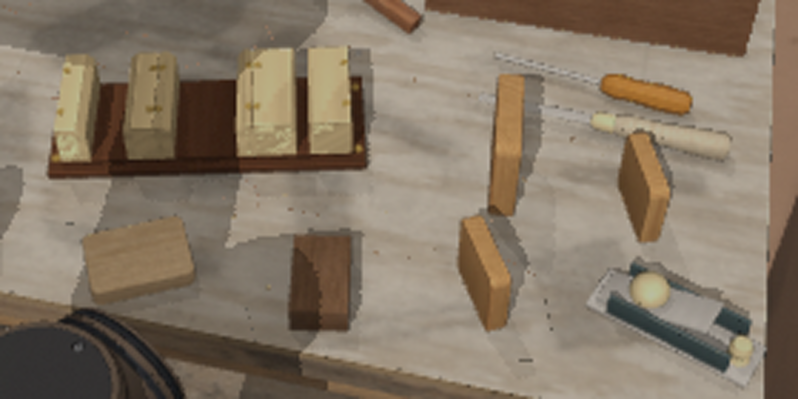

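View pics/crop2.png

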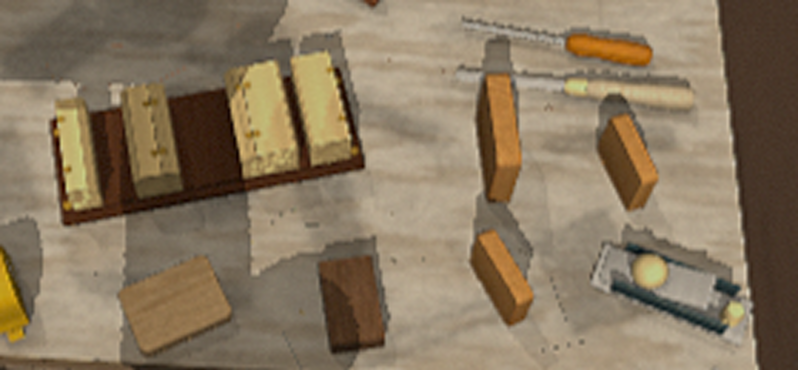

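```bash
cat > fit.py <<'E'
from h import *
from scipy.optimize import minimize
C=[dict(np.load("pics/a.npz")),dict(np.load("pics/b.npz"))]
S=4
def hull(c,P):
    q=np.array([proj(c,p) for p in P]); return cv2.convexHull(((q+.5)*S).astype(np.float32)).astype(np.int32)
def sil(c,polys):
    m=np.zeros((384*S,512*S),np.uint8)
    for P in polys: cv2.fillConvexPoly(m,hull(c,P),1)
    return cv2.resize(m.astype(np.float32),(512,384),interpolation=cv2.INTER_AREA)
def place(P,x,y,yaw):
    P=np.array(P,float);c,s=np.cos(yaw),np.sin(yaw)
    return np.c_[x+c*P[:,0]-s*P[:,1],y+s*P[:,0]+c*P[:,1],P[:,2]]
def cost(masks,polysfn,p):
    t=0
    for c,m in zip(C,masks):
        s=sil(c,polysfn(p)); t+=1-np.minimum(s,m).sum()/np.maximum(s,m).sum()
    return t
def fit(masks,fn,x0,st):
    x0=np.array(x0,float);sim=np.vstack([x0]+[x0+np.eye(len(x0))[i]*st[i] for i in range(len(x0))])
    r=minimize(lambda p:cost(masks,fn,p),x0,method="Nelder-Mead",options=dict(initial_simplex=sim,xatol=2e-4,fatol=1e-4,maxiter=250))
    return r.x,r.fun
def hsv(c): return cv2.cvtColor(c["image"],cv2.COLOR_RGB2HSV)
def box(l,h,w): return [(sx*l/2,sy*w/2,z) for sx in(-1,1) for sy in(-1,1) for z in(0,h)]
E
python3 - <<'E'
from fit import *
pa={'A':(328,200),'B':(321,246),'C':(376,215)};pb={'A':(315,208),'B':(316,257),'C':(361,217)}
for k in 'ABC':
    ms=[]
    for c,p in zip(C,(pa[k],pb[k])):
        H=hsv(c); 
        h=H[p[1],p[0]]
        m=((H[...,0]>8)&(H[...,0]<22)&(H[...,1]>115)).astype(np.uint8)
        n,l,st,_=cv2.connectedComponentsWithStats(m); i=l[p[1],p[0]]; ms.append((l==i).astype(np.float32)); print(k,h,i,st[i])
    o=onz(C[0],*pa[k],.05)
    best=[]
    for yaw in(-.6,0,.6,1.2):
        best.append(fit(ms,lambda p:[place(box(p[3],p[4],p[5]),*p[:3])],[o[0],o[1],yaw,.1,.1,.025],[.01,.01,.2,.02,.02,.005]))
    best.sort(key=lambda b:b[1]); print(k,np.round(best[0][0],4),best[0][1])
    if k=='A':
        for yaw in(best[0][0][2],0.,.5,-.5):
            r=fit(ms,lambda p:[place(box(.110,.105,.026),*p)],[*best[0][0][:2],yaw],[.01,.01,.2]); print(' fixed',np.round(r[0],4),r[1])
# rack
def wall(y0b,y0t,y1b,y1t): # straight to z=.057, flare to .065
    return [(x,y,z) for x in(-.055,.055) for y,z in((y0b,.012),(y0b,.057),(y0t,.065),(y1b,.012),(y1b,.057),(y1t,.065))]
def rack(order):
    W={'m':(.019,.027),'w':(.033,.041),'n':(.007,.010)};out=[]
    for i,k in enumerate(order):
        yc=.1-.1*i;b,t=W[k]
        out.append(wall(yc+.05,yc+.05,yc+b,yc+t));out.append(wall(yc-.05,yc-.05,yc-b,yc-t))
    return out
ms=[]
for c,(u0,u1,v0,v1) in zip(C,((160,285,160,215),(150,275,170,245))):
    H=hsv(c);m=((H[...,0]>15)&(H[...,0]<35)&(H[...,2]>95)&(H[...,1]>55))
    M=np.zeros(m.shape,np.float32);M[v0:v1,u0:u1]=m[v0:v1,u0:u1];ms.append(M)
    print(M.sum())
q=onz(C[0],222,190,.04);print(q)
cv2.imwrite("pics/m.png",np.hstack(ms)[150:260]*255)
import itertools
for o in itertools.permutations('mwn'):
    r=min((fit(ms,lambda p:[place(P,*p) for P in rack(o)],[q[0],q[1],y],[.01,.01,.1]) for y in(-.3,0,-.6)),key=lambda r:r[1])
    print(o,np.round(r[0],4),r[1])
E
```

```text
A [ 16 136 176] 12 [321 176  13  50 459]
A [ 16 170 178] 2094 [307 186  16  45 542]
A [ 0.5184 -0.2478  0.1087  0.1032  0.0942  0.0238] 0.11520689725875854
 fixed [ 0.5169 -0.2471  0.0926] 0.29157161712646484
 fixed [ 0.5192 -0.2472  0.0923] 0.2878895401954651
 fixed [ 0.5193 -0.2473  0.0897] 0.28756362199783325
 fixed [ 0.5142 -0.2475  0.092 ] 0.29739099740982056
B [ 16 134 168] 23 [311 226  18  40 481]
B [ 16 168 152] 2376 [305 240  22  34 411]
B [ 0.367  -0.2506  0.4867  0.0807  0.0644  0.021 ] 0.12813228368759155
C [ 15 144 108] 18 [367 197  18  38 466]
C [ 15 159  88] 2170 [350 200  21  34 441]
C [ 0.5052 -0.3858  0.3613  0.0791  0.0681  0.0201] 0.11902743577957153
2468.0
5077.0
[0.49613808 0.06164756 0.04      ]
('m', 'w', 'n') [0.5162 0.0681 0.2626] 0.6691038608551025
('m', 'n', 'w') [0.5166 0.0679 0.2668] 1.173048973083496
('w', 'm', 'n') [0.5167 0.068  0.2624] 0.9044466614723206
('w', 'n', 'm') [0.5167 0.0677 0.2578] 1.119098424911499
('n', 'm', 'w') [0.5161 0.0679 0.2781] 1.1732367277145386
('n', 'w', 'm') [0.5165 0.0681 0.2706] 0.9196483492851257[ WARN:0@11.169] global loadsave.cpp:1063 imwrite_ Unsupported depth image for selected encoder is fallbacked to CV_8U.
```

The rack order fits middle–wide–narrow from left to right in the image, so the slot that fits is the left one. Candidate boards are A at scene (328,200), about 110x105. B at (321,246) and C at (376,215) both measure about 80x66. A is the largest, and the enlarged crop confirms it, so I'll drive toward A.

Emit:
drive_tool([
  [[0,0,0],[-0.0378,-0.0325,-0.008],0.085],
  [[0,0,0],[-0.0378,-0.0325,-0.008],0.085],
  [[0,0,0],[-0.0378,-0.0325,-0.008],0.085],
  [[0,0,0],[-0.0378,-0.0325,-0.008],0.085],
  [[0,0,0],[-0.0378,-0.0325,-0.008],0.085],
], grip_force=40)

```text
time: 0.72
eef_pos: [0.3053, 0.4516, 0.2508]
tcp_rot: [0.119, 0.993, -0.0, -0.0]
contact_force: [0.8, 0.2, -0.0]
opening: 0.995
finger_force: 0.0
```

Emit:
drive_tool([
  [[0,0,0],[-0.0378,-0.0325,0],0.085],
  [[0,0,0],[-0.0378,-0.0325,0],0.085],
  [[0,0,0],[-0.0378,-0.0325,0],0.085],
  [[0,0,0],[-0.0378,-0.0325,0],0.085],
  [[0,0,0],[-0.0378,-0.0325,0],0.085],
])

```text
time: 1.35
eef_pos: [0.4505, 0.2491, 0.2507]
tcp_rot: [0.119, 0.993, -0.0, -0.0]
contact_force: [0.6, 0.6, 0.5]
opening: 0.993
finger_force: 0.0
```

Emit:
drive_tool([
  [[0,0,0],[-0.0183,-0.0466,0],0.085],
  [[0,0,0],[-0.0183,-0.0466,0],0.085],
])

```text
time: 1.6
eef_pos: [0.4635, 0.1498, 0.2505]
tcp_rot: [0.119, 0.993, -0.0, -0.0]
contact_force: [0.7, 0.3, 0.6]
opening: 0.991
finger_force: 0.0
```

```bash
python3 -c "
from h import *
c=snap('wrist','pics/w1.png');print(c['fx'],-c['R'].T@c['t'],c['R'],ctrl.get_state()['eef_pos'])"
```

```text
275.61316440616343 [0.38492394 0.16810662 0.41393464] [[ 0.23627548  0.97168519 -0.0013397 ]
 [ 0.92279957 -0.22395619  0.31350371]
 [ 0.30432688 -0.07530952 -0.94958603]] [0.46421017 0.14513361 0.25050487]
```

Emit:
drive_tool([
  [[0,0,0],[-0.0183,-0.0466,0],0.085],
  [[0,0,0],[-0.0183,-0.0466,0],0.085],
  [[0,0,0],[-0.0183,-0.0466,0],0.085],
  [[0,0,0],[-0.0183,-0.0466,0],0.085],
])

```text
time: 2.15
eef_pos: [0.4903, -0.0485, 0.2508]
tcp_rot: [0.119, 0.993, 0.0, -0.0]
contact_force: [-0.5, 0.8, 0.3]
opening: 0.993
finger_force: 0.0
```

Emit:
drive_tool([
  [[0,0,0],[-0.0183,-0.0466,0],0.085],
  [[0,0,0],[-0.0183,-0.0466,0],0.085],
  [[0,0,0],[-0.0183,-0.0466,0],0.085],
  [[0,0,-0.17],[0,0,0],0.085],
  [[0,0,-0.17],[0,0,0],0.085],
])

```text
time: 2.78
eef_pos: [0.5104, -0.1965, 0.2502]
tcp_rot: [-0.053, 0.999, 0.001, -0.001]
contact_force: [-0.2, 0.6, -0.5]
opening: 0.992
finger_force: 0.0
```

```bash
python3 -c "
from h import *
c=snap('wrist','pics/w2.png');print(c['fx'],-c['R'].T@c['t'],c['R'],ctrl.get_state()['eef_pos'])
cv2.imwrite('pics/w12.png',np.vstack([cv2.imread('pics/w1.png'),cv2.imread('pics/w2.png')])[::1])
cv2.imwrite('pics/w12.png',cv2.resize(cv2.imread('pics/w12.png'),None,fx=.78,fy=.78))
"
```

```text
275.61316440616343 [ 0.4301379  -0.20593129  0.41368995] [[-1.05133410e-01  9.94458124e-01  7.93297398e-05]
 [ 9.44566238e-01  9.98339244e-02  3.12774376e-01]
 [ 3.11033099e-01  3.29579688e-02 -9.49827449e-01]] [ 0.51046787 -0.19613311  0.2503314 ]
```

View pics/w12.png

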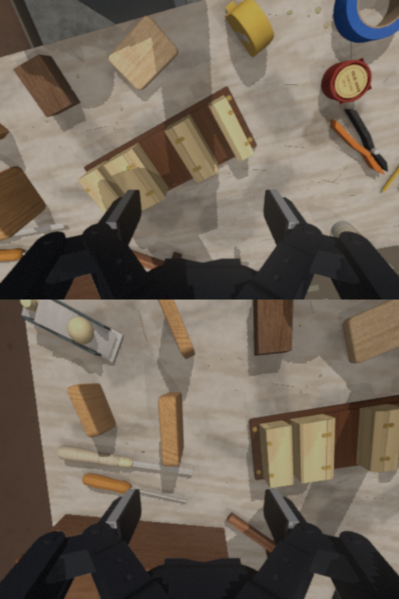

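Wrist view 1 (top) shows the middle slot between the two right-hand walls, at about full-res (272,172). Wrist view 2 (bottom) shows board A at about (219,165). I'll refine both from these near views.

```bash
cat > f2.py <<'E'
from fit import *
import fit
C0=list(fit.C); W1=dict(np.load("pics/w1.npz"));W2=dict(np.load("pics/w2.npz"))
def bm(c,p):
    H=hsv(c);m=((H[...,0]>8)&(H[...,0]<22)&(H[...,1]>105)).astype(np.uint8)
    m=cv2.morphologyEx(m,cv2.MORPH_OPEN,np.ones((3,3)));n,l,st,_=cv2.connectedComponentsWithStats(m);i=l[p[1],p[0]];print(i,st[i]);return (l==i).astype(np.float32)
def rbox(l,h,w,r=.008): return [(x,sy*w/2,z) for sy in(-1,1) for x,z in((l/2,r),(l/2-r,0),(-l/2,r),(-l/2+r,0),(l/2,h-r),(l/2-r,h),(-l/2,h-r),(-l/2+r,h))]
ms=[bm(C0[0],(328,200)),bm(C0[1],(315,208)),bm(W2,(219,165))]
for sel in([2],[0,1,2]):
    fit.C=[(C0+[W2])[i] for i in sel]
    for B in(box,rbox):
        r=fit.fit([ms[i] for i in sel],lambda p:[place(B(.110,.105,.026),*p)],[.517,-.247,.1],[.01,.01,.1]);print('board',sel,np.round(r[0],4),r[1])
    r=fit.fit([ms[i] for i in sel],lambda p:[place(box(*p[3:]),*p[:3])],[.517,-.247,.1,.11,.105,.026],[.01,.01,.1,.01,.01,.003]);print('free',np.round(r[0],4),r[1])
H=hsv(W1);m=((H[...,0]>17)&(H[...,0]<35)&(H[...,2]>95)&(H[...,1]>60)).astype(np.uint8)
n,l,st,_=cv2.connectedComponentsWithStats(m)
for i in range(1,n):
    if st[i][4]>100:print(st[i])
vis=W1["image"][:,:,::-1].copy()
def edges(p,im,c):
    for y in(.119,.081,.127,.073):
        z=.065 if y in(.127,.073) else .02
        q=place([(-.055,y,z),(.055,y,z)],*p);a,b=[tuple(int(round(t)) for t in proj(c,k)) for k in q]
        cv2.line(im,a,b,(0,0,255) if z>.05 else (255,0,0),1)
p=(.5162,.0681,.2626);edges(p,vis,W1)
v2=C0[0]["image"][:,:,::-1].copy();edges(p,v2,C0[0])
for im,c in((v2,C0[0]),(vis,W1)): pass
w2=W2["image"][:,:,::-1].copy();cv2.polylines(w2,[(hull(W2,place(rbox(.11,.105,.026),*r[0][:3]))/S).astype(int)],True,(0,0,255))
a=cv2.resize(vis[90:260,180:350],(400,400));b=cv2.resize(w2[90:230,150:290],(400,400));cv2.imwrite("pics/chk.png",np.hstack([a,b]))
E
python3 f2.py
```

```text
6 [322 176  12  50 471]
11 [307 186  16  45 554]
4 [ 204  119   30   94 2456]
board [2] [ 0.516  -0.2475  0.0663] 0.14561080932617188
board [2] [ 0.5143 -0.2473  0.0772] 0.12407475709915161
free [ 0.5162 -0.2492  0.1109  0.1072  0.0927  0.0235] 0.02578747272491455
board [0, 1, 2] [ 0.516  -0.2468  0.0904] 0.415973961353302
board [0, 1, 2] [ 0.5161 -0.2474  0.0914] 0.31828784942626953
free [ 0.5165 -0.2481  0.1125  0.1044  0.0967  0.0237] 0.19404667615890503
[ 288    0   64   66 2258]
[ 139   48   60   56 1515]
[ 429   83   42   42 1304]
[ 268  122   57   85 2132]
[ 211  151   70   83 2816]
[ 100  184  113   90 5085]
[489 212  23  34 247]
```

View pics/chk.png

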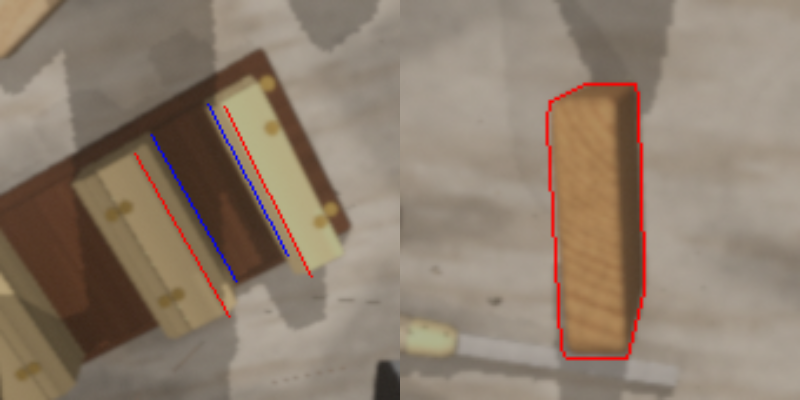

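The board outline fits on all sides, and the slot lines sit on the walls' edges. I'll descend and grasp.

Emit:
drive_tool([
  [[0,0,0],[-0.0005,-0.052,0],0.085],
  [[0,0,0],[0,0,0.05],0.085],
  [[0,0,0],[0,0,0.05],0.085],
  [[0,0,0],[0,0,0.045],0.085],
  [[0,0,0],[0,0,0.018],0.085],
], grip_force=40)

```text
time: 3.45
eef_pos: [0.5146, -0.2459, 0.0845]
tcp_rot: [-0.05, 0.999, 0.002, -0.002]
contact_force: [-0.5, 0.2, -0.4]
opening: 0.996
finger_force: 0.0
```

Emit:
drive_tool([
  [[0,0,0],[0,0,0],0.06],
  [[0,0,0],[0,0,0],0.04],
  [[0,0,0],[0,0,0],0.02],
  [[0,0,0],[0,0,0],0.01],
  [[0,0,0],[0,0,0],0.01],
], grip_force=40)

```text
time: 4.08
eef_pos: [0.5169, -0.2477, 0.0888]
tcp_rot: [-0.051, 0.999, -0.0, 0.0]
contact_force: [0.4, 1.5, 0.3]
opening: 0.114
finger_force: 0.0
```

```bash
cat > f3.py <<'E'
from fit import *
import fit
W1=dict(np.load("pics/w1.npz"));fit.C=[W1]
H=hsv(W1);m=((H[...,0]>15)&(H[...,0]<38)&(H[...,2]>85)&(H[...,1]>55)).astype(np.uint8)
n,l,st,_=cv2.connectedComponentsWithStats(m)
M=np.isin(l,[i for i in range(1,n) if 200<st[i][0]<300 and st[i][1]>100 and st[i][4]>500]).astype(np.float32);print(M.sum())
def wall(a,at,b,bt): return [(x,y,z) for x in(-.055,.055) for y,z in((a,.02),(a,.057),(at,.065),(b,.02),(b,.057),(bt,.065))]
W=[wall(.05,.05,.019,.027),wall(-.019,-.027,-.067,-.059)]
print(fit.fit([M],lambda p:[place(P,*p) for P in W],[.490,.1646,.2626],[.01,.01,.1]))
E
python3 f3.py
```

```text
5327.0
(array([0.48873005, 0.16271626, 0.27239755]), np.float64(0.06386524438858032))
```

The fingers closed on nothing (opening 0.114, no force), so I'll look.

```bash
python3 - <<'E'
from h import *
a=snap('scene','pics/a2.png');w=snap('wrist','pics/w3.png');b=snap('side','pics/b2.png')
print(proj(a,[.517,-.248,.09]),proj(b,[.517,-.248,.09]))
A=cv2.resize(a["image"][140:280,280:420],(400,400));B=cv2.resize(b["image"][150:290,260:400],(400,400))
cv2.imwrite("pics/c3.png",np.vstack([np.hstack([A,B])[:,:,::-1][:,:],])) 
E
```

```text
[328.66639337 190.26715235] [316.18600803 202.03530213]
```

View pics/c3.png

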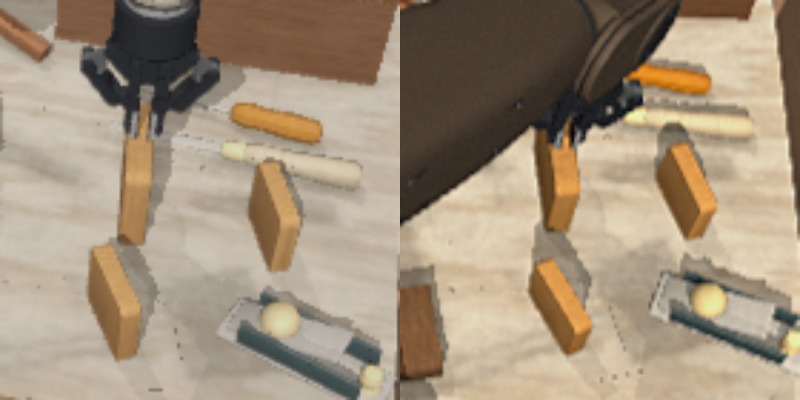

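View pics/w3.png

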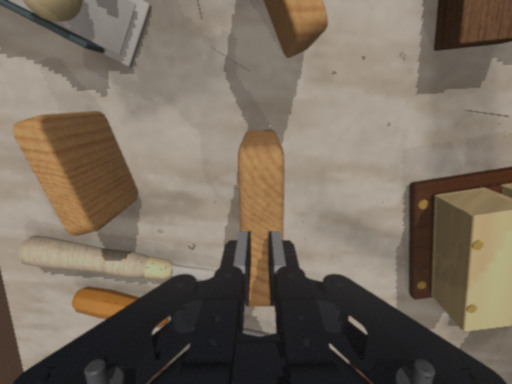

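The fingers are aligned with the board, but its top runs under the fingertips, so they look higher than I assumed. I'll triangulate the tips between the scene view ((325.5,188.3), (335.3,187)) and the wrist view ((275,232), (244,232)).

```bash
python3 - <<'E'
from h import *
a=dict(np.load('pics/a2.npz'));w=dict(np.load('pics/w3.npz'))
def tri(l):
    A=np.zeros((3,3));b=np.zeros(3)
    for c,u,v in l:
        o,d=ray(c,u,v);d=d/np.linalg.norm(d);P=np.eye(3)-np.outer(d,d);A+=P;b+=P@o
    X=np.linalg.solve(A,b);return X,[proj(c,X)-[u,v] for c,u,v in l]
print(tri([(a,325.5,188.3),(w,275,232)]),tri([(a,335.3,187),(w,244,232)]))
# board near top edge in both: scene crop (137,150..)
s=ctrl.get_state();print(s['eef_pos'],s['opening'],s['finger_force'],s['contact_force'],s['time'])
for z in(.072,.1):
  for dy in(-.008,.008): print(z,proj(w,[.506,-.248+dy,z]),proj(a,[.506,-.248-dy,z]))
E
```

```text
(array([ 0.51053972, -0.23934979,  0.10239101]), [array([0.06670005, 0.02257786]), array([0.31389219, 0.07566648])]) (array([ 0.50451269, -0.26173228,  0.11904313]), [array([-1.43583303, -0.03414575]), array([-7.23679465,  0.36174901])])
[ 0.51660323 -0.24750351  0.08822969] 0.11763838737251026 0.0 [ 0.32561354 -0.36187513  0.1041977 ] 4.225
0.072 [250.06668304 204.16093081] [324.72065438 196.99982888]
0.072 [272.81149675 206.33074727] [330.3988061  197.93726625]
0.1 [248.54848959 220.95689231] [325.48095859 190.11650782]
0.1 [274.92864099 223.42393348] [331.25070949 191.05365803]
```

The tips triangulate to z≈0.10, about 30 mm higher than the state and tool data imply. That puts them just over the board's top. I'll open, go lower and close again; by the nominal numbers the body still clears the board.

Emit:
drive_tool([
  [[0,0,0],[0,0,0],0.065],
  [[0,0,0],[0,0,0],0.065],
  [[0,0,0],[0,0,0],0.065],
  [[0,0,0],[0,0,0.013],0.065],
  [[0,0,0],[0,0,0.011],0.065],
])

```text
time: 4.85
eef_pos: [0.5162, -0.2472, 0.0629]
tcp_rot: [-0.051, 0.999, 0.0, -0.0]
contact_force: [0.9, 0.3, 0.5]
opening: 0.759
finger_force: 0.0
```

Emit:
drive_tool([
  [[0,0,0],[0,0,0],0.04],
  [[0,0,0],[0,0,0],0.02],
  [[0,0,0],[0,0,0],0.01],
  [[0,0,0],[0,0,0],0.01],
  [[0,0,0],[0,0,0],0.01],
])

```text
time: 5.48
eef_pos: [0.5166, -0.2475, 0.0642]
tcp_rot: [-0.051, 0.999, -0.0, 0.0]
contact_force: [-0.2, 0.1, -1.7]
opening: 0.297
finger_force: 42.0
```

Gripped: opening 25 mm at 42 N, which matches the 26 mm board. I'll lift and carry it to the slot.

Emit:
drive_tool([
  [[0,0,0],[0,0,-0.025],0.01],
  [[0,0,0],[0,0,-0.04],0.01],
  [[0,0,0],[0,0,-0.045],0.01],
  [[0,0,0],[0,0,-0.04],0.01],
  [[0,0,-0.084],[-0.001,0.025,0],0.01],
], grip_force=50)

```text
time: 6.1
eef_pos: [0.5172, -0.2248, 0.2193]
tcp_rot: [-0.093, 0.996, -0.003, 0.004]
contact_force: [0.0, 0.2, -2.1]
opening: 0.293
finger_force: 50.8
```

Emit:
drive_tool([
  [[0,0,-0.084],[0.001,0.03,0],0.01],
  [[0,0,0],[0.006,0.045,0],0.01],
  [[0,0,0],[0.006,0.045,0],0.01],
  [[0,0,0],[0.006,0.045,0],0.01],
  [[0,0,0],[0.006,0.045,0],0.01],
])

```text
time: 6.72
eef_pos: [0.4366, -0.0248, 0.214]
tcp_rot: [-0.134, 0.991, 0.0, 0.0]
contact_force: [0.7, 0.8, -1.1]
opening: 0.295
finger_force: 50.8
```

Emit:
drive_tool([
  [[0,0,0],[-0.025,0.042,0],0.01],
  [[0,0,0],[-0.025,0.042,0],0.01],
  [[0,0,0],[-0.025,0.042,0],0.01],
  [[0,0,0],[-0.025,0.041,0],0.01],
  [[0,0,0],[0,0,0],0.01],
])

```text
time: 7.35
eef_pos: [0.4895, 0.164, 0.2139]
tcp_rot: [-0.136, 0.991, 0.0, -0.0]
contact_force: [-0.0, -0.7, -1.9]
opening: 0.292
finger_force: 50.9
```

```bash
python3 - <<'E'
from h import *
c=[snap('scene','pics/a4.png'),snap('side','pics/b4.png'),snap('wrist','pics/w4.png')]
s=ctrl.get_state();p=s['eef_pos'];R=Ro.from_quat(s['tcp_rot']);y=R.as_matrix()[:,1];print(p,R.as_matrix()[:,2],np.arctan2(-y[0],y[1]))
e=R.inv().apply(np.array([.489,.163,p[2]])-p);print('tool shift',e)
yaw=.27;T=[]
for k in c:
    im=k['image'][:,:,::-1].copy()
    P=lambda x,y,z:tuple(int(round(t)) for t in proj(k,[.489+np.cos(yaw)*x-np.sin(yaw)*y,.163+np.sin(yaw)*x+np.cos(yaw)*y,z]))
    for yy in(.027,-.027): cv2.line(im,P(-.055,yy,.065),P(.055,yy,.065),(0,0,255),1)
    T.append(im)
A=cv2.resize(T[0][120:240,130:250],(400,400));B=cv2.resize(T[1][140:260,120:240],(400,400))
cv2.imwrite('pics/c4.png',np.hstack([A,B]))
cv2.imwrite('pics/w4l.png',T[2])
E
```

```text
[0.48915205 0.16107377 0.21379895] [-7.83549685e-04 -6.32617433e-04 -9.99999493e-01] 0.2693099527003517
tool shift [-3.65930129e-04  1.89725339e-03 -1.09942353e-06]
```

View pics/c4.png

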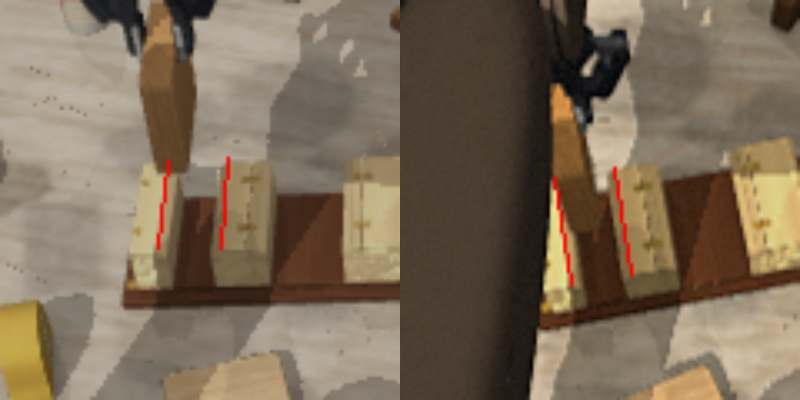

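View pics/w4l.png

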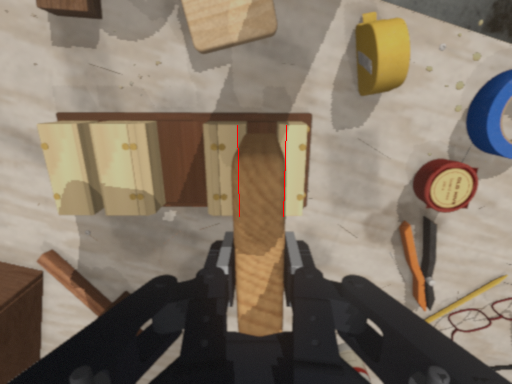

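The board hangs upright over the left slot. The red mouth lines sit on the chamfers and are parallel to the board. I'll lower it.

Emit:
drive_tool([
  [[0,0,0],[0,0,0.03],0.01],
  [[0,0,0],[0,0,0.03],0.01],
  [[0,0,0],[0,0,0.015],0.01],
  [[0,0,0],[0,0,0.01],0.01],
  [[0,0,0],[0,0,0],0.01],
])

```text
time: 8.12
eef_pos: [0.4895, 0.1611, 0.129]
tcp_rot: [-0.134, 0.991, -0.0, -0.0]
contact_force: [0.8, 0.7, -1.3]
opening: 0.289
finger_force: 50.8
```

Emit:
drive_tool([
  [[0,0,0],[0,0,0.008],0.01],
  [[0,0,0],[0,0,0.008],0.01],
  [[0,0,0],[0,0,0],0.01],
])

```text
time: 8.5
eef_pos: [0.4889, 0.1615, 0.1123]
tcp_rot: [-0.134, 0.991, -0.0, -0.001]
contact_force: [0.0, -0.0, -1.8]
opening: 0.291
finger_force: 50.9
```

Emit:
drive_tool([
  [[0,0,0],[0,0,0.009],0.01],
  [[0,0,0],[0,0,0.009],0.01],
  [[0,0,0],[0,0,0.006],0.01],
  [[0,0,0],[0,0,0],0.01],
])

```text
time: 9.0
eef_pos: [0.4889, 0.1614, 0.0882]
tcp_rot: [-0.134, 0.991, 0.0, -0.001]
contact_force: [-0.4, 0.8, -2.2]
opening: 0.29
finger_force: 50.9
```

Emit:
drive_tool([
  [[0,0,0],[0,0,0.002],0.01],
  [[0,0,0],[0,0,0.002],0.01],
  [[0,0,0],[0,0,0],0.01],
])

```text
time: 9.38
eef_pos: [0.4895, 0.1615, 0.0851]
tcp_rot: [-0.134, 0.991, -0.0, -0.0]
contact_force: [-0.7, -0.7, -2.2]
opening: 0.295
finger_force: 50.9
```

Emit:
drive_tool([
  [[0,0,0],[0,0,0.001],0.01],
  [[0,0,0],[0,0,0],0.01],
])

```text
time: 9.62
eef_pos: [0.4896, 0.1615, 0.0842]
tcp_rot: [-0.134, 0.991, -0.0, 0.0]
contact_force: [1.3, -0.6, -0.8]
opening: 0.291
finger_force: 51.0
```

Emit:
drive_tool([
  [[0,0,0],[0,0,0.001],0.01],
  [[0,0,0],[0,0,0],0.01],
])

```text
time: 9.88
eef_pos: [0.4898, 0.1616, 0.0842]
tcp_rot: [-0.134, 0.991, -0.0, -0.0]
contact_force: [-3.6, -0.3, 6.4]
opening: 0.291
finger_force: 51.7
```

Floor contact (+6 N) at the expected height. I'll release and rise.

Emit:
drive_tool([
  [[0,0,0],[0,0,0],0.032],
  [[0,0,0],[0,0,0],0.04],
  [[0,0,0],[0,0,0],0.06],
  [[0,0,0],[0,0,0],0.06],
  [[0,0,0],[0,0,0],0.06],
])

```text
time: 10.5
eef_pos: [0.4895, 0.1615, 0.083]
tcp_rot: [-0.134, 0.991, -0.0, -0.0]
contact_force: [0.7, -0.7, -0.6]
opening: 0.705
finger_force: 0.0
```

Emit:
drive_tool([
  [[0,0,0],[0,0,-0.02],0.06],
  [[0,0,0],[0,0,-0.04],0.06],
  [[0,0,0],[0,0,-0.05],0.06],
  [[0,0,0],[0,0,-0.05],0.06],
  [[0,0,0],[0,0,0],0.06],
])

```text
time: 11.12
eef_pos: [0.4924, 0.1619, 0.249]
tcp_rot: [-0.134, 0.991, -0.0, 0.005]
contact_force: [-0.3, -0.7, 0.5]
opening: 0.704
finger_force: 0.0
```

```bash
python3 - <<'E'
from h import *
a=snap('scene','pics/a5.png');w=snap('wrist','pics/w5.png');print(ctrl.get_state()['eef_pos'])
A=cv2.resize(a['image'][130:250,130:250],(400,400))[:,:,::-1];B=cv2.resize(w['image'],(400,300))[:,:,::-1]
o=np.zeros((400,800,3),np.uint8);o[:,:400]=A;o[:300,400:]=B;cv2.imwrite('pics/c5.png',o)
E
```

```text
[0.48961425 0.16151875 0.2434329 ]
```

View pics/c5.png

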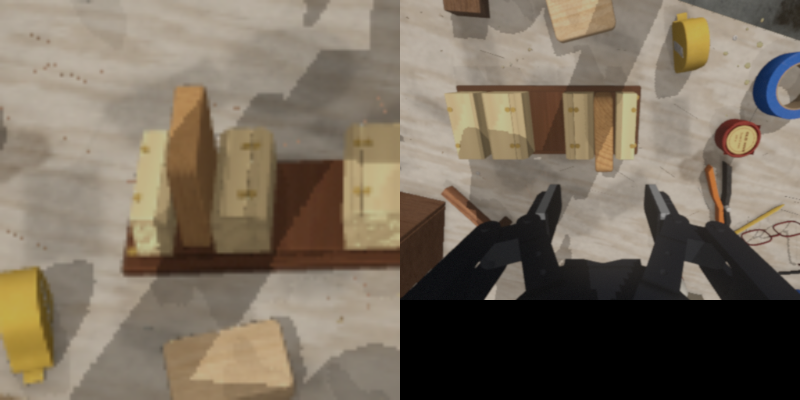

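The board stands in the middle slot (scene crop about (190,165)) and the gripper is clear. I'll check its centring along the slot by fitting its outline.

```bash
python3 - <<'E'
from fit import *
import fit
w=dict(np.load('pics/w5.npz'));fit.C=[w]
def best(p0,z0=.02):
    B=[(x,y,z+z0) for x,y,z in box(.11,.105,.026)]
    H=hsv(w);m=((H[...,0]>8)&(H[...,0]<19)&(H[...,1]>95)).astype(np.uint8)
    M=np.zeros_like(m);M[105:225,242:278]=m[105:225,242:278];n,l,st,_=cv2.connectedComponentsWithStats(M);i=1+np.argmax(st[1:,4]);print(st[i])
    q=np.array([proj(w,x) for x in place([(sx*.052,sy*.012,.125) for sx in(-1,1) for sy in(-1,1)],*p0)]);print(q.round(1))
best([.489,.163,.27])
E
```

```text
[ 242  110   36  110 3102]
[[250.  127.8]
 [273.8 127.8]
 [251.  221.8]
 [272.3 221.8]]
```

The top's far end is within about 4 mm of the prediction for a centred board, so I'll hand in.

```bash
python3 -c "
from plant import ctrl
print(ctrl.sign_off())"
```

```text
the job is handed in; nothing more can be done
None
```

The largest board stands released on the floor of the middle (38 mm) slot, centred along it to within about 4 mm, with the gripper clear; the job was handed in at about 11 s, after one empty grasp that I redid lower.

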